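# Key the stroke-measuring head onto the injector holder and hold it home

### The job

Fit the knurled measuring head onto the spigot of the injector holder in the drip basin: set it over the spigot and turn it while pressing down until its hidden keyways find the pins and it drops, then push it fully home against the ejector ring's spring. Finish while still holding it pressed home with the fingers, as for taking the reading, and leave the spanner, the screwdriver and the loose steel sleeve where they lie.

Things in the scene. Friction and masses are not known exactly. Their poses are not given: they have to be found in the camera images.
- head: Measuring head, loose, upright on the bench at the start, 0.21 to 0.35 kg: a knurled aluminium collar 50 mm in diameter, 42.5 mm tall, with a black probe (27 mm diameter, green top) rising from its middle to 62 mm. Origin: centre of its underside, z up its axis. Its yaw does not tell where the keyways are.
- knurl (a point): On the head's axis at the middle of the knurled band to grip, 28 mm above its underside; the band runs from 19 to 37 mm and measures 50 mm across.
- bore (a point): Centre of the mouth of the head's bore, in its underside: 31 mm diameter, 33.5 mm deep, with three equally spaced keyways, each 10 mm wide and 6 mm deep, running the bore's full length. They cannot be seen or told from outside. Turning the head on the spigot by at most 120 degrees either way brings them over the pins, with about 6 degrees of play each side.
- holder: Injector holder, fixed: a round black drip basin 216 mm across with a steel rim 12 mm high; from its middle rises a black barrel 60 mm in diameter to a flat shoulder 95 mm above the bench, carrying a steel spigot. Origin: centre of the basin's underside, z up.
- shoulder (a point): Centre of the flat shoulder, on the spigot's axis, 95 mm above the bench. The head's underside lies on this plane when it is fully home.
- spigot_top (a point): Centre of the spigot's top, 30 mm above the shoulder. The spigot is 27 mm in diameter, its top 5 mm tapering to 20 mm.
- pin_level (a point): On the spigot's axis, 15 mm above the shoulder: level of the centre lines of three brass pins, 6 mm thick, equally spaced, that stick out level from the spigot to 19.5 mm from its axis, at any angle (the yaw reading does not tell it). A head not yet keyed rests on them, its underside 18 mm above the shoulder; once keyed it drops.
- ejector (a joint): How far (m) the copper-coloured spring ring round the foot of the spigot is pushed down: 0 at rest, when its top is 6 mm above the shoulder; 0.006 when flush, with the head fully home. It takes 5 N to start it moving and 11 N to bring it flush; a keyed head that is let go rests on it, 6 mm short of home.
- spanner: Steel combination spanner lying on the bench: bystander. Origin under its middle.
- screwdriver: Screwdriver with a red handle lying on the bench: bystander. Origin under its middle.
- sleeve: Loose steel adaptor sleeve, 38 mm in diameter and 36 mm tall, standing on the bench: bystander. Origin: centre of its underside.
- rack: Fixed aluminium rack (75 x 210 mm) of three upright injectors, 175 mm tall in all, standing to the left of the work: keep clear. Origin: centre of its underside.
There are look-alikes about, which are no part of the job. There is more than one size of the holder; the one meant has the size given above.

How it is judged (in metres and radians):
At the end, for the whole second after the job is handed in: For the whole last second the head stands upright (within 0.06 rad) on the spigot's axis (within 3.5 mm) with its underside no more than 1.7 mm above the shoulder and the ejector ring pressed down by more than 4.3 mm, at rest (under 10 mm/s), and the fingers are on it with more than 3 N (z of head in the frame of shoulder below 0.0017 m and horizontal distance between head and shoulder below 0.0035 m and angle between head's own z axis and vertical below 0.06 rad and value of joint ejector above 0.0043 m and contact force between the fingers and head above 3 N and linear speed of head below 0.01 m/s); the arm keeps its last pose, push and grip.
It fails at once if the spanner is moved by more than 25 mm (distance of spanner from where it was at the start of the episode above 0.025 m).
It fails at once if the screwdriver is moved by more than 25 mm (distance of screwdriver from where it was at the start of the episode above 0.025 m).
It fails at once if the loose sleeve is moved by more than 25 mm (distance of sleeve from where it was at the start of the episode above 0.025 m).
It also fails if it takes over 51 s, if anything falls off the work surface, if the arm or the gripper's body presses on something with over 40 N, if the wrist force passes 120 N, or if a joint passes its speed limit or range.

### The arm

A 6-joint arm with a two-finger parallel gripper is mounted at the origin on the work surface. World frame = base frame: x ahead of the robot, y to its left, z up, the work surface at z = 0. Lengths are in m, angles in degrees, forces in N, time in s.
With the tool pointing down it reaches from about 0.4 to 0.825 m from the base axis. Payload 7 kg.
Tool frame: the origin (TCP) lies on the centre line of the jaws, within the pads' length; the fingertips stand 11 mm ahead of it and the grasp point (between the pads) lies 8 mm behind it; z points along the fingers, y is the direction in which the jaws open and shut (so a half turn about z gives the same grasp; the last joint's range is limited). The gripper opens to 88 mm and grips with 3 to 60 N. Pads are 19 mm wide; open, the fingers measure 130 mm over their backs; the gripper's body (78 mm by 193 mm) begins 47 mm behind the grasp point.
Start: joints at [89.043, 20.546, 0.682, 0, -70.136, -16.507], TCP at [0.203, 0.644, 0.238] pointing down, gripper open.
Joint ranges: [-176.03, 176.03], [-82.01, 121.73], [-58.28, 71.71], [-173.87, 95.51], [-174.79, -0.11], [-173.66, 173.66]. Speed limits (degrees/s): [136.94, 136.94, 172.46, 180, 180, 180].

### API

Orientations are given as [roll, pitch, yaw] about the fixed x, y, z axes, in that order (R = Rz(yaw) Ry(pitch) Rx(roll)).
In Python, from plant import ctrl, cams, order gives the robot as it stands.
- The arm moves only by the tool jog_arm, never from a script. Its argument "motion" is a list of rows, each an object with "offset": the shift along the tool's x, y, z in mm, a list of three; "roll": the turn about the tool's z in rad; "hand": the finger opening in mm, from 0 to 87.6. A call has 1 to 20 rows; each row is the pose to reach, as a shift and turn from the pose commanded when the call began, along the tool's axes at that moment; what a row does not reach only later rows make up. A row lasts 1/12 s, in which the tool goes at most 41.7 mm and 7.16 degrees, less where a joint would pass 70% of its speed; a pose out of reach is approached as far as the arm can. A call with a gripper value outside its range is refused whole. The fingers move at their own pace and stop on an object; the grip force is fixed at half the most. Time passes only in rows, so rows that repeat a pose let the fingers close. It gives the time, the measured TCP pose, the force and the opening at its end, in the units of the state.
- ctrl.get_obs(): the state, without advancing time (a new reading comes with each control period).
- cams.snapshot(name): name is "scene" or "top"; returns a dict with "img" (480x640x3 uint8, red, green, blue), "K" (3x3 intrinsics, pixels), "cam_to_world" (4x4, takes a point from camera to world coordinates). Camera axes: x right, y down, z forward; pixel columns grow to the right and rows downward; lengths in m; the calibration is good to about 2 mm. A picture is of the moment at which its call begins. There is no depth.
- order.close_job(): hands the job in, once; it reports no verdict.
The state is a dict: "clock": time; "joint_pos": joint angles; "qvel": joint speeds; "tau": joint torques, N m; "tool_pos": TCP position; "orientation": TCP orientation; "force": force on the tool from outside, world axes, zero at the start; "moment": the same for the moment, N m; "opening": finger opening in m.
Only numpy, scipy, OpenCV 4.12 (cv2) and the standard library are available. Lean on these libraries where they do the work, as an engineer would, in place of code of your own. Each camera call takes 0.05 s, during which the arm holds its last target. There are 200 camera calls.

## Working session

There is one attempt and no reset: what is moved stays moved. The work goes in short steps, Python scripts to look and compute and a tool call to move; the robot and the scene stay as the last step left them, time stands still between calls to the robot, and variables do not carry over. Pictures are saved under pics/ and viewed, about 8 in all and at most 12, crops included, and the job is handed in when it is done.

Besides the shell and the picture viewer there is one more tool, called after "Call:" as a command line: name --argument value ..., lists and objects as JSON in quotes. jog_arm: Moves the arm, as the interface text tells. Its arguments: {"type":"object","properties":{"motion":{"type":"array"}},"required":["motion"]}

```bash
mkdir -p pics; cat > h.py <<'E'
import numpy as np, cv2
from plant import ctrl, cams, order
def snap(n,f):
    s=cams.snapshot(n); cv2.imwrite(f'pics/{f}.png',s['img'][...,::-1]); np.savez(f'pics/{f}.npz',K=s['K'],T=s['cam_to_world']); return s
def ray(f,u,v,z):
    d=np.load(f'pics/{f}.npz'); K,T=d['K'],d['T']
    r=T[:3,:3]@np.linalg.solve(K,[u,v,1.]); o=T[:3,3]; return o+r*(z-o[2])/r[2]
def proj(f,p):
    d=np.load(f'pics/{f}.npz'); q=np.linalg.inv(d['T'])@np.r_[p,1]; q=d['K']@q[:3]; return q[:2]/q[2]
E
python3 - <<'E'
from h import *
snap('scene','s0'); snap('top','t0'); print(ctrl.get_obs())
for f in('s0','t0'): print(np.load(f'pics/{f}.npz')['T'].round(3), np.load(f'pics/{f}.npz')['K'][0,0])
E
```

```text
{'clock': 0.1, 'joint_pos': array([ 8.90432396e+01,  2.05886734e+01,  6.40058632e-01, -1.73906483e-02,
       -7.01355867e+01, -1.65065191e+01]), 'qvel': array([-0.06771449, -0.13829827,  0.09964048,  0.11068814,  0.01679355,
        0.07050712]), 'tau': array([-2.24370386e-03, -5.84160841e+01,  2.93751973e+01,  7.01564893e+00,
        1.01715521e-02, -4.85224814e-05]), 'tool_pos': array([0.20246833, 0.64348981, 0.23671016]), 'orientation': array([ 1.79914623e+02, -8.25043836e-03, -1.74691947e+01]), 'force': array([-0.04828758,  0.52475582, -0.10135628]), 'moment': array([ 0.02870058, -0.0049853 , -0.01902771]), 'opening': 0.0873685856378868}
[[ 0.292  0.51  -0.809  1.579]
 [ 0.956 -0.169  0.238 -0.273]
 [-0.015 -0.843 -0.537  0.782]
 [ 0.     0.     0.     1.   ]] 519.5098167353443
[[-0.013 -0.997  0.07   0.457]
 [-1.     0.015  0.024 -0.002]
 [-0.025 -0.07  -0.997  1.412]
 [ 0.     0.     0.     1.   ]] 492.7789591283917
```

View pics/s0.png

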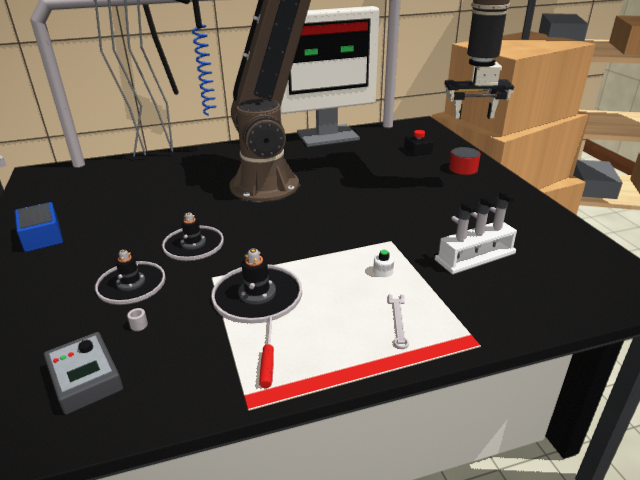

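View pics/t0.png

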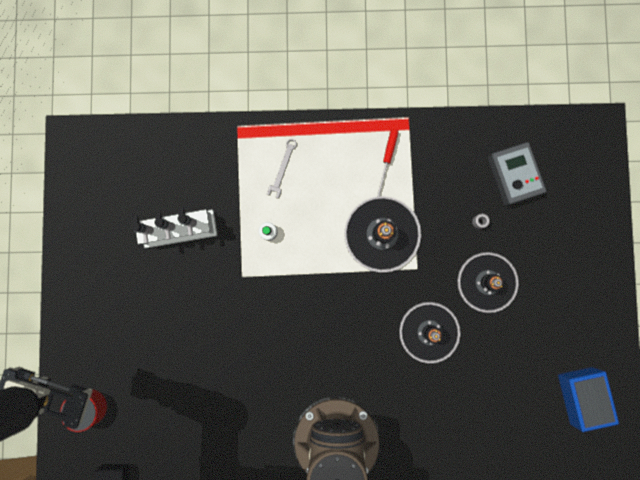

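The scene view shows three holders, at (257,290), (193,240) and (130,281). In the top view they are at (383,234), (430,333) and (488,282). The one at (383,234) is clearly the largest, so it's probably the 216 mm basin. The only green-topped head is at top (268,231), scene (384,263). I'll check both in enlarged crops.

```bash
python3 - <<'E'
from h import *
def crop(f,u,v,w=50,s=8):
    im=cv2.imread(f'pics/{f}.png')[v-w*3//4:v+w*3//4-0,u-w:u+w] 
    return cv2.resize(im,(400,300),interpolation=cv2.INTER_CUBIC)
a=np.vstack([np.hstack([crop('t0',268,231,20),crop('t0',383,234,50)]),np.hstack([crop('s0',384,263,20),crop('s0',257,280,50)])])
cv2.imwrite('pics/c0.png',a)
for n,l,r,c in(('big',346,420,234),('b',400,460,333),('c',458,518,282)): print(n,np.linalg.norm(ray('t0',l,c,.012)-ray('t0',r,c,.012)),ray('t0',(l+r)/2,c,.012))
E
```

```text
big 0.209805863825328 [ 0.57403798 -0.13992155  0.012     ]
b 0.16697256860755083 [ 0.29419671 -0.26493574  0.012     ]
c 0.16717889195357108 [ 0.43423152 -0.43104752  0.012     ]
```

View pics/c0.png

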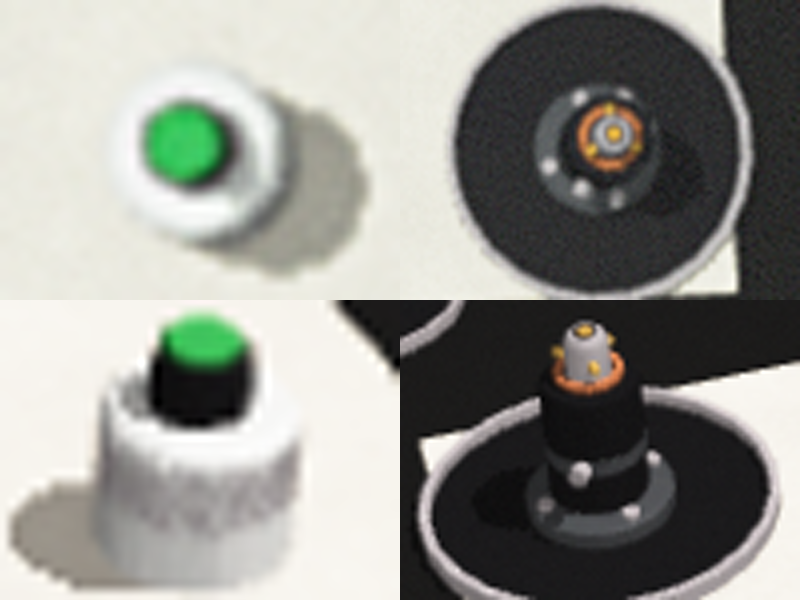

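The crop confirms the large holder, with a rim of about 210 mm (the others are about 167 mm), spigot, brass pins and copper ring. The head is the green-topped one. In the top view the green centre is at (266.0,229.8) and the spigot top at (386.1,229.7). In the scene view they are at (384.0,251.8) and (252.4,250.0).

```bash
python3 - <<'E'
from h import *
p=lambda *a: print(a[0],ray(*a[1:]).round(4))
p('head t','t0',266.0,229.8,.062); p('head s','s0',384.0,251.8,.062)
p('head collar t','t0',248+19.25-.5,216+14.9-.5,.0425)
p('spig t','t0',386.1,229.7,.125); p('spig s','s0',252.4,250.0,.125)
p('rim t','t0',333+202/4-.5,197+149/4.054-.5,.012)
g=cv2.imread('pics/t0.png').astype(int); m=(g[...,1]-g[...,2]>50)&(g[...,1]-g[...,0]>30); m[:200]=0;m[260:]=0
v,u=np.nonzero(m);p('auto t','t0',u.mean(),v.mean(),.062); print(u.mean(),v.mean(),len(u))
g=cv2.imread('pics/s0.png').astype(int); m=(g[...,1]-g[...,2]>50)&(g[...,1]-g[...,0]>30); m[:240]=0;m[270:]=0
v,u=np.nonzero(m);p('auto s','s0',u.mean(),v.mean(),.062);print(u.mean(),v.mean(),len(u))
p('sleeve','t0',481,221,.018);p('rack right','t0',215,230,.03);p('spanner','t0',273,195,0.005);p('screwdr','t0',381,196,0)
E
```

```text
head t [0.5865 0.1867 0.062 ]
head s [0.5943 0.1837 0.062 ]
head collar t [0.5866 0.1873 0.0425]
spig t [ 0.5758 -0.1371  0.125 ]
spig s [ 0.5791 -0.1397  0.125 ]
rim t [ 0.5762 -0.14    0.012 ]
auto t [0.5859 0.1867 0.062 ]
266.0 230.0 45
auto s [0.5938 0.1835 0.062 ]
383.8333333333333 251.69444444444446 36
sleeve [ 0.6061 -0.4159  0.018 ]
rack right [0.5912 0.3361 0.03  ]
spanner [0.6926 0.1738 0.005 ]
screwdr [ 0.6851 -0.1378  0.    ]
```

Call:
jog_arm --motion '[{"offset": [507, 322, 0], "roll": 1.266, "hand": 87}, {"offset": [507, 322, 0], "roll": 1.266, "hand": 87}, {"offset": [507, 322, 0], "roll": 1.266, "hand": 87}, {"offset": [507, 322, 0], "roll": 1.266, "hand": 87}, {"offset": [507, 322, 0], "roll": 1.266, "hand": 87}, {"offset": [507, 322, 0], "roll": 1.266, "hand": 87}, {"offset": [507, 322, 0], "roll": 1.266, "hand": 87}, {"offset": [507, 322, 0], "roll": 1.266, "hand": 87}, {"offset": [507, 322, 0], "roll": 1.266, "hand": 87}, {"offset": [507, 322, 0], "roll": 1.266, "hand": 87}, {"offset": [507, 322, 0], "roll": 1.266, "hand": 87}, {"offset": [507, 322, 0], "roll": 1.266, "hand": 87}, {"offset": [507, 322, 0], "roll": 1.266, "hand": 87}, {"offset": [507, 322, 0], "roll": 1.266, "hand": 87}, {"offset": [507, 322, 0], "roll": 1.266, "hand": 87}, {"offset": [507, 322, 100], "roll": 1.266, "hand": 87}, {"offset": [507, 322, 100], "roll": 1.266, "hand": 87}, {"offset": [507, 322, 130], "roll": 1.266, "hand": 87}, {"offset": [507, 322, 130], "roll": 1.266, "hand": 87}]'

```text
clock: 1.68
tool_pos: [0.5851, 0.1819, 0.0999]
orientation: [179.4, -0.3, -90.1]
force: [-1.7, -0.6, -0.8]
opening: 0.0872
```

```bash
python3 - <<'E'
from h import *
snap('scene','s1'); snap('top','t1'); o=ctrl.get_obs(); print(o['clock'],o['tool_pos'],o['orientation'])
def crop(f,u,v,w=50):
    im=cv2.imread(f'pics/{f}.png')[v-w*3//4:v+w*3//4,u-w:u+w]; return cv2.resize(im,(400,300),interpolation=cv2.INTER_CUBIC)
cv2.imwrite('pics/c1.png',np.hstack([crop('t1',266,230,48),crop('s1',384,250,48)]))
p=o['tool_pos'];print(proj('s1',p),proj('t1',p),proj('s1',p+[0,0,-.011]))
E
```

```text
1.7833 [0.58864883 0.18375577 0.10610847] [ 1.79783848e+02 -1.72883449e-01 -8.99881632e+01]
[384.04361179 235.60706321] [264.79451957 227.42837076] [383.8134917  239.39758172]
```

View pics/c1.png

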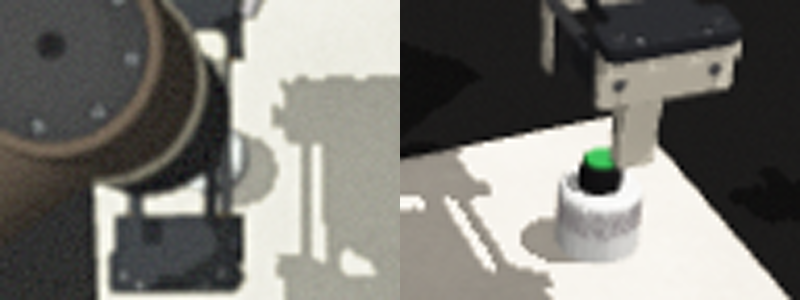

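```bash
python3 - <<'E'
from h import *
p=np.array([.58865,.18376,.1061])
for dx in(.044,.055,.065): print(dx,proj('s1',p+[dx,0,-.011]))
print(proj('s1',p+[.055,.0095,-.011]),proj('s1',p+[.055,-.0095,-.011]))
E
```

```text
0.044 [391.01858006 248.73577493]
0.055 [392.88435375 251.1537185 ]
0.065 [394.60400558 253.3822959 ]
[396.56524088 250.46034693] [389.18996295 251.84963377]
```

Call:
jog_arm --motion '[{"offset": [-2, -2, 30], "roll": 0, "hand": 87}, {"offset": [-2, -2, 60], "roll": 0, "hand": 87}, {"offset": [-2, -2, 80], "roll": 0, "hand": 87}, {"offset": [-2, -2, 88], "roll": 0, "hand": 87}, {"offset": [-2, -2, 88], "roll": 0, "hand": 70}, {"offset": [-2, -2, 88], "roll": 0, "hand": 60}, {"offset": [-2, -2, 88], "roll": 0, "hand": 56}, {"offset": [-2, -2, 88], "roll": 0, "hand": 53}, {"offset": [-2, -2, 88], "roll": 0, "hand": 51}, {"offset": [-2, -2, 88], "roll": 0, "hand": 50}, {"offset": [-2, -2, 88], "roll": 0, "hand": 49}, {"offset": [-2, -2, 88], "roll": 0, "hand": 49}]'

```text
clock: 2.78
tool_pos: [0.591, 0.1864, 0.02]
orientation: [180.0, -0.0, -90.0]
force: [-5.1, 0.9, 6.6]
opening: 0.0496
```

Call:
jog_arm --motion '[{"offset": [0, 0, 0], "roll": 0, "hand": 49}, {"offset": [0, 0, 0], "roll": 0, "hand": 75}, {"offset": [0, 0, 0], "roll": 0, "hand": 75}, {"offset": [0, 0, 0], "roll": 0, "hand": 75}, {"offset": [0, 0, 0], "roll": 0, "hand": 75}, {"offset": [0, 0, 0], "roll": -0.8, "hand": 75}, {"offset": [0, 0, 0], "roll": -1.571, "hand": 75}, {"offset": [0, 0, 0], "roll": -1.571, "hand": 75}, {"offset": [0, 0, 0], "roll": -1.571, "hand": 75}, {"offset": [0, 0, 0], "roll": -1.571, "hand": 75}, {"offset": [0, 0, 0], "roll": -1.571, "hand": 75}, {"offset": [0, 0, 0], "roll": -1.571, "hand": 75}, {"offset": [0, 0, 0], "roll": -1.571, "hand": 75}, {"offset": [0, 0, 0], "roll": -1.571, "hand": 75}, {"offset": [0, 0, 0], "roll": -1.571, "hand": 75}, {"offset": [0, 0, 0], "roll": -1.571, "hand": 75}, {"offset": [0, 0, 0], "roll": -1.571, "hand": 75}, {"offset": [0, 0, 0], "roll": -1.571, "hand": 75}, {"offset": [0, 0, 0], "roll": -1.571, "hand": 75}, {"offset": [0, 0, 0], "roll": -1.571, "hand": 75}]'

```text
clock: 4.45
tool_pos: [0.5917, 0.1865, 0.0195]
orientation: [180.0, -0.0, -0.1]
force: [0.5, -0.6, 0.0]
opening: 0.0749
```

Call:
jog_arm --motion '[{"offset": [0, 0, 0], "roll": 0, "hand": 65}, {"offset": [0, 0, 0], "roll": 0, "hand": 58}, {"offset": [0, 0, 0], "roll": 0, "hand": 54}, {"offset": [0, 0, 0], "roll": 0, "hand": 51}, {"offset": [0, 0, 0], "roll": 0, "hand": 48}, {"offset": [0, 0, 0], "roll": 0, "hand": 40}, {"offset": [0, 0, 0], "roll": 0, "hand": 40}, {"offset": [0, 0, 0], "roll": 0, "hand": 40}]'

```text
clock: 5.12
tool_pos: [0.5915, 0.1863, 0.0196]
orientation: [180.0, 0.0, -0.0]
force: [-1.0, -1.8, 0.5]
opening: 0.0497
```

Call:
jog_arm --motion '[{"offset": [0, 0, -40], "roll": 0, "hand": 40}, {"offset": [0, 0, -80], "roll": 0, "hand": 40}, {"offset": [0, 0, -120], "roll": 0, "hand": 40}, {"offset": [-2, 30, -150], "roll": 0, "hand": 40}, {"offset": [-3, 65, -150], "roll": 0, "hand": 40}, {"offset": [-4, 100, -150], "roll": 0, "hand": 40}, {"offset": [-5, 135, -150], "roll": 0, "hand": 40}, {"offset": [-7, 170, -150], "roll": 0, "hand": 40}, {"offset": [-8, 205, -150], "roll": 0, "hand": 40}, {"offset": [-10, 240, -150], "roll": 0, "hand": 40}, {"offset": [-11, 270, -150], "roll": 0, "hand": 40}, {"offset": [-12, 295, -150], "roll": 0, "hand": 40}, {"offset": [-13, 315, -150], "roll": 0, "hand": 40}, {"offset": [-13, 323, -150], "roll": 0, "hand": 40}, {"offset": [-13, 323, -150], "roll": 0, "hand": 40}, {"offset": [-13, 323, -150], "roll": 0, "hand": 40}, {"offset": [-13, 323, -150], "roll": 0, "hand": 40}]'

```text
clock: 6.53
tool_pos: [0.5786, -0.1357, 0.1693]
orientation: [-180.0, 0.0, 0.0]
force: [-0.3, 0.8, -2.3]
opening: 0.0499
```

```bash
python3 - <<'E'
from h import *
snap('scene','s2'); snap('top','t2'); o=ctrl.get_obs(); print(o['clock'],o['tool_pos'],o['orientation'],o['force'],o['opening'])
def crop(f,u,v,w=50):
    im=cv2.imread(f'pics/{f}.png')[v-w*3//4:v+w*3//4,u-w:u+w]; return cv2.resize(im,(400,300),interpolation=cv2.INTER_CUBIC)
cv2.imwrite('pics/c2.png',np.hstack([crop('s2',256,250,32),crop('t2',386,230,32)]))
E
```

```text
6.6333 [ 0.57877104 -0.1354258   0.16948665] [-1.79989345e+02  1.65488890e-03  7.63707885e-02] [ 0.00469065 -0.2053596  -3.01385967] 0.04951165860039834
```

View pics/c2.png

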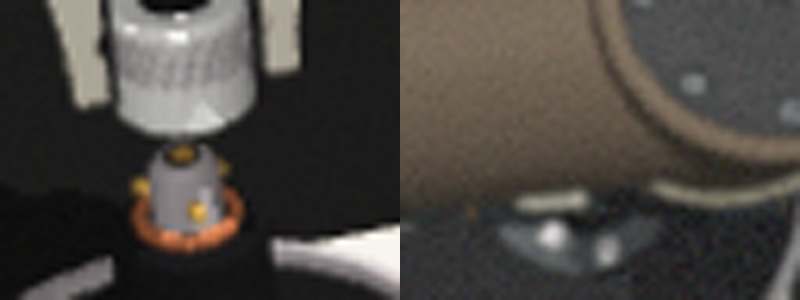

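```bash
python3 - <<'E'
from h import *
t=np.linspace(0,2*np.pi,361)
P=lambda c,r,z: np.array([(proj('s2',np.array([c[0]+r*np.cos(a),c[1]+r*np.sin(a),z]))-[224,226]+.5)*6.25-.5 for a in t])
h=P((.5788,-.1357),.025,.1495)
print('head',h.min(0),h.max(0))
for c in((.579,-.137),(.577,-.137),(.579,-.139)):
  print(c,'top',P(c,.010,.125).min(0),P(c,.010,.125).max(0),'cyl',P(c,.0135,.115).min(0)[0],P(c,.0135,.115).max(0)[0],'foot',P(c,.0135,.101).max(0))
im=cv2.imread('pics/s2.png')[226:274,224:288]
im=cv2.resize(im,(800,600),interpolation=cv2.INTER_LANCZOS4)
im=cv2.convertScaleAbs(im,alpha=1.4,beta=30)
for k in range(0,800,100): cv2.putText(im,str(k//2),(k,12),0,.4,(0,255,255)); cv2.putText(im,str(k//2),(0,k+5),0,.4,(0,255,255)); 
cv2.imwrite('pics/c3.png',im)
E
```

```text
head [116.13854234  57.96400605] [254.11841764 131.76140384]
(0.579, -0.137) top [160.12431955 136.33758169] [214.71894194 166.34011971] cyl 152.9769780487048 226.34705798996595 foot [229.24047906 225.78231793]
(0.577, -0.137) top [159.13412786 133.53268072] [213.65638274 163.45453453] cyl 152.0005803936283 225.2738437450172 foot [228.17006361 222.84037216]
(0.579, -0.139) top [154.74524408 137.26670169] [209.36940198 167.29449356] cyl 147.61769721233753 221.02729213708574 foot [223.95496006 226.75241986]
```

View pics/c3.png

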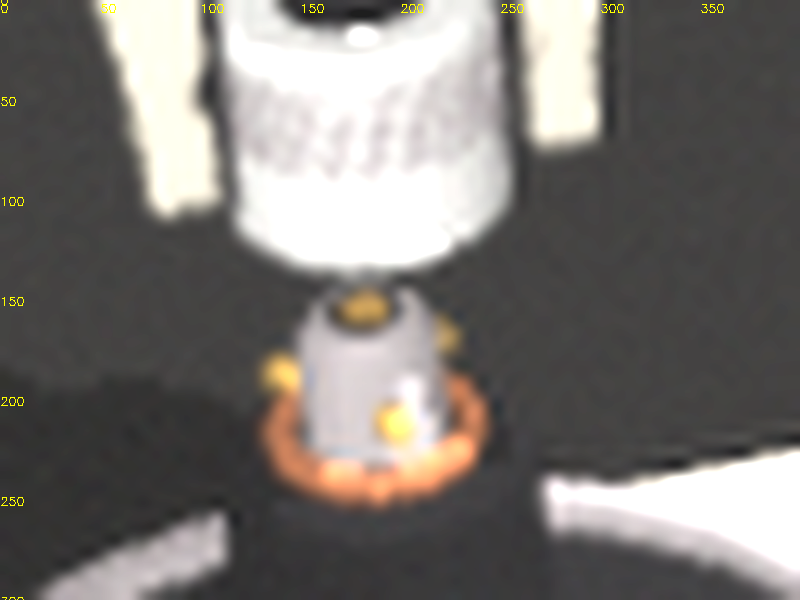

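Measured relative to the head, the spigot axis is at about (0.580, −0.139). In the crop its edges are at 150 and 221, and the head's at 116 and 256. I'll shift by +1 and +3.5 mm, then go down to just above the pins.

Call:
jog_arm --motion '[{"offset": [1, 3.5, 0], "roll": 0, "hand": 40}, {"offset": [1, 3.5, 6], "roll": 0, "hand": 40}, {"offset": [1, 3.5, 12], "roll": 0, "hand": 40}, {"offset": [1, 3.5, 18], "roll": 0, "hand": 40}, {"offset": [1, 3.5, 23], "roll": 0, "hand": 40}, {"offset": [1, 3.5, 28], "roll": 0, "hand": 40}, {"offset": [1, 3.5, 32], "roll": 0, "hand": 40}, {"offset": [1, 3.5, 32], "roll": 0, "hand": 40}, {"offset": [1, 3.5, 32], "roll": 0, "hand": 40}, {"offset": [1, 3.5, 32], "roll": 0, "hand": 40}]'

```text
clock: 7.47
tool_pos: [0.5799, -0.14, 0.1378]
orientation: [180.0, -0.0, 0.0]
force: [1.0, -0.0, -2.7]
opening: 0.0497
```

Call:
jog_arm --motion '[{"offset": [0, 0, 2], "roll": 0, "hand": 40}, {"offset": [0, 0, 4], "roll": 0, "hand": 40}, {"offset": [0, 0, 5], "roll": 0, "hand": 40}, {"offset": [0, 0, 6], "roll": 0, "hand": 40}, {"offset": [0, 0, 6], "roll": 0, "hand": 40}, {"offset": [0, 0, 6], "roll": 0, "hand": 40}]'

```text
clock: 7.97
tool_pos: [0.5796, -0.14, 0.1315]
orientation: [180.0, 0.0, 0.0]
force: [0.0, 0.1, -3.5]
opening: 0.0499
```

Call:
jog_arm --motion '[{"offset": [0, 0, 1], "roll": 0, "hand": 40}, {"offset": [0, 0, 2], "roll": 0, "hand": 40}, {"offset": [0, 0, 2], "roll": 0, "hand": 40}, {"offset": [0, 0, 2], "roll": 0, "hand": 40}]'

```text
clock: 8.3
tool_pos: [0.5796, -0.14, 0.1295]
orientation: [180.0, 0.0, 0.0]
force: [0.3, -0.4, -3.1]
opening: 0.0493
```

Call:
jog_arm --motion '[{"offset": [0, 0, 1], "roll": 0, "hand": 40}, {"offset": [0, 0, 2], "roll": 0, "hand": 40}, {"offset": [0, 0, 3], "roll": 0, "hand": 40}, {"offset": [0, 0, 4], "roll": 0, "hand": 40}, {"offset": [0, 0, 4], "roll": 0, "hand": 40}, {"offset": [0, 0, 4], "roll": 0, "hand": 40}]'

```text
clock: 8.8
tool_pos: [0.5796, -0.1399, 0.1255]
orientation: [180.0, 0.0, 0.0]
force: [0.1, -0.0, -2.6]
opening: 0.0497
```

```bash
python3 - <<'E'
from h import *
snap('scene','s4'); o=ctrl.get_obs(); print(o['clock'],o['tool_pos'],o['force'])
im=cv2.resize(cv2.imread('pics/s4.png')[226:274,224:288],(800,600),interpolation=cv2.INTER_CUBIC)
im=cv2.convertScaleAbs(im,alpha=1.4,beta=30)
for k in range(0,800,100): cv2.putText(im,str(k//2),(k,12),0,.4,(0,255,255)); cv2.putText(im,str(k//2),(0,k+5),0,.4,(0,255,255)); 
cv2.imwrite('pics/c4.png',im)
E
```

```text
8.85 [ 0.57966057 -0.13997768  0.12555732] [ 0.15313652  0.00494445 -1.74937006]
```

View pics/c4.png

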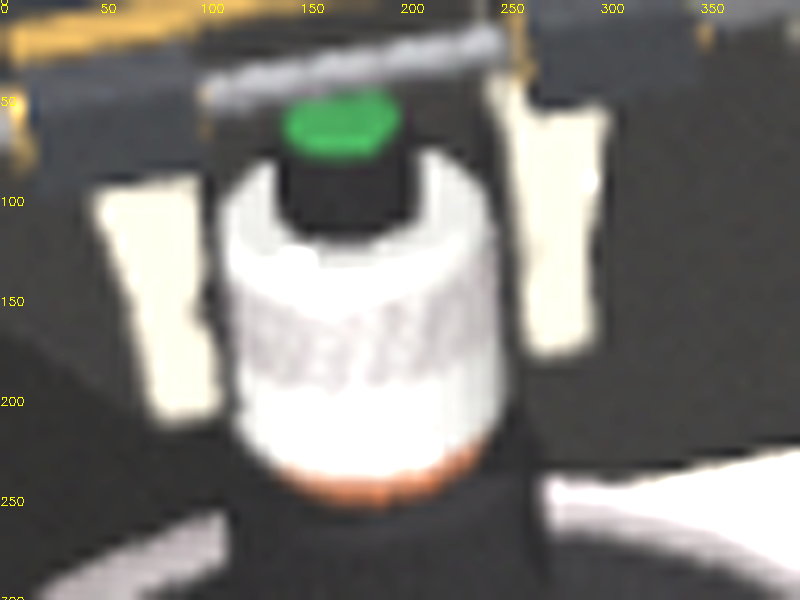

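The head has already keyed: its underside is about 105 mm above the bench, below pin level, nearly touching the copper ring. It hasn't slipped in the fingers. Next I'll push it home against the spring.

Call:
jog_arm --motion '[{"offset": [0, 0, 2], "roll": 0, "hand": 40}, {"offset": [0, 0, 4], "roll": 0, "hand": 40}, {"offset": [0, 0, 6], "roll": 0, "hand": 40}, {"offset": [0, 0, 7], "roll": 0, "hand": 40}, {"offset": [0, 0, 8], "roll": 0, "hand": 40}, {"offset": [0, 0, 9], "roll": 0, "hand": 40}, {"offset": [0, 0, 10], "roll": 0, "hand": 40}, {"offset": [0, 0, 10], "roll": 0, "hand": 40}, {"offset": [0, 0, 10], "roll": 0, "hand": 40}, {"offset": [0, 0, 10], "roll": 0, "hand": 40}]'

```text
clock: 9.68
tool_pos: [0.5797, -0.14, 0.1162]
orientation: [180.0, -0.0, 0.0]
force: [-3.4, 1.7, 6.2]
opening: 0.0497
```

Call:
jog_arm --motion '[{"offset": [0, 0, 1], "roll": 0, "hand": 40}, {"offset": [0, 0, 2], "roll": 0, "hand": 40}, {"offset": [0, 0, 2], "roll": 0, "hand": 40}, {"offset": [0, 0, 2], "roll": 0, "hand": 40}, {"offset": [0, 0, 2], "roll": 0, "hand": 40}]'

```text
clock: 10.1
tool_pos: [0.5797, -0.1399, 0.1145]
orientation: [180.0, -0.0, 0.0]
force: [-3.4, 2.8, 8.5]
opening: 0.0495
```

Call:
jog_arm --motion '[{"offset": [0, 0, 1], "roll": 0, "hand": 40}, {"offset": [0, 0, 1], "roll": 0, "hand": 40}, {"offset": [0, 0, 1], "roll": 0, "hand": 40}, {"offset": [0, 0, 1], "roll": 0, "hand": 40}]'

```text
clock: 10.43
tool_pos: [0.5798, -0.1399, 0.1145]
orientation: [180.0, -0.1, 0.0]
force: [-6.9, 4.3, 15.1]
opening: 0.0497
```

The TCP stopped at 0.1145 while the force rose by 6.6 N, which means a hard stop on the shoulder. I'll hold for half a second and take a last look.

Call:
jog_arm --motion '[{"offset": [0, 0, 0], "roll": 0, "hand": 40}, {"offset": [0, 0, 0], "roll": 0, "hand": 40}, {"offset": [0, 0, 0], "roll": 0, "hand": 40}, {"offset": [0, 0, 0], "roll": 0, "hand": 40}, {"offset": [0, 0, 0], "roll": 0, "hand": 40}, {"offset": [0, 0, 0], "roll": 0, "hand": 40}, {"offset": [0, 0, 0], "roll": 0, "hand": 40}, {"offset": [0, 0, 0], "roll": 0, "hand": 40}]'

```text
clock: 11.1
tool_pos: [0.5798, -0.1399, 0.1145]
orientation: [180.0, -0.1, 0.0]
force: [-6.8, 3.5, 16.5]
opening: 0.0497
```

```bash
python3 - <<'E'
from h import *
snap('scene','s5'); o=ctrl.get_obs(); print(o['clock'],o['tool_pos'],o['force'],o['opening'])
im=cv2.resize(cv2.imread('pics/s5.png')[226:274,224:288],(800,600),interpolation=cv2.INTER_CUBIC)
im=cv2.convertScaleAbs(im,alpha=1.4,beta=30)
for k in range(0,800,100): cv2.putText(im,str(k//2),(k,12),0,.4,(0,255,255)); cv2.putText(im,str(k//2),(0,k+5),0,.4,(0,255,255)); 
cv2.imwrite('pics/c5.png',im)
E
```

```text
11.15 [ 0.57979972 -0.13995907  0.11450492] [-6.58821576  3.17840601 16.82083425] 0.04967535940800081
```

View pics/c5.png

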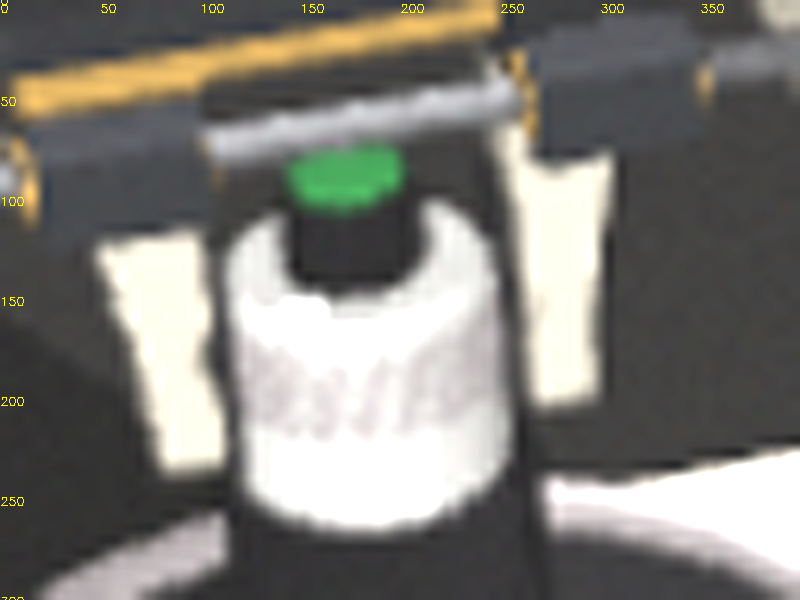

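The head now sits flat on the barrel shoulder with the copper ring no longer visible. Its bottom edge is at crop (180,264), and it is upright between the fingers. I'm handing it in.

```bash
python3 -c "
from plant import order
print(order.close_job())"
```

```text
the job is handed in; nothing more can be done
None
```

I fitted the measuring head onto the 216 mm holder's spigot and handed in the job at about 11 s, with the fingers still pressing it fully home. `close_job` gives no verdict.

- **Gripping and keying:** I gripped the head twice, a quarter turn apart, to centre it, then lined it up over the spigot from the camera image. It keyed without being turned: the keyways happened to be over the pins, and it went past pin level with no resistance.
- **Seated:** at the end the tool stayed at 0.1145 m while the push rose to about 17 N. The ring needs 11 N to go flush, so this is the hard stop on the shoulder. It puts the head's underside within about 0.5 mm of the shoulder.
- **Last checks:** the tool pose held steady through the last check, with the fingers still on the head (opening 49.7 mm). In the last picture the head stands upright and the copper ring is hidden.
- **Disagreements:** the two cameras differed by up to 8 mm on the head's position and about 4 mm on the spigot's. I relied on the grip and on measuring the spigot relative to the head instead. About 7 N of sideways force remained at the end, which suggests slight off-centring within the 2 mm of clearance.
- **Other objects:** the arm kept clear of the spanner, screwdriver, sleeve and rack on the planned path, but I did not measure the three loose items again at the end.

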